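Load the drilling jig and lock it

ROBOT

A 6-joint arm with a two-finger parallel gripper is mounted at the origin on a cart in front of the work surface, level with it; the furniture and walls round the work are solid. World frame = base frame: x ahead of the robot, y to its left, z up, the work surface at z = 0. Lengths are in m, angles in rad, forces in N, time in s.
With the tool pointing down it reaches from about 0.35 to 0.85 m from the base axis. Payload 8.1 kg.
Tool frame: the origin (TCP) lies at the very end of the fingers, on their centre line; the grasp point (between the pads) lies 19 mm behind it (robot.grip_depth is the distance from the TCP to the grasp point, in m); z points along the fingers, y is the line along which they close (so a half turn about z gives the same grasp; the last joint's range is limited). The gripper opens to 93 mm and grips with 3 to 60 N. Pads are 15 mm wide; open, the fingers measure 128 mm over their backs; the gripper's body (75 mm by 188 mm) begins 65 mm behind the grasp point.
Start: joints at [1.059, 0.13, 1.488, -0, 1.523, -0.085], TCP at [0.248, 0.546, 0.185] pointing down, gripper open.
Joint ranges: [-2.96, 2.96], [-0.89, 2.26], [0.02, 2.5], [-1.34, 4.48], [0, 2.73], [-2.66, 2.66]. Speed limits (rad/s): [2.39, 2.39, 2.79, 3.14, 3.14, 3.14].

INTERFACE

Orientations are given as a rotation vector (axis times angle).
In Python, from plant import robot gives the robot as it stands. The module is installed in compiled form; this text tells all that it offers.
- The arm moves only by the shell command python3 -m jog 'ROWS' [FORCE]. ROWS is JSON, a list that holds one entry, the list of rows, each a list of 7 numbers: the turn, a rotation vector about the tool's x, y, z in degrees, then the shift along the tool's x, y, z in cm, then the finger opening in cm, from 0 to 9.3. A call has 1 to 5 rows; each row shifts and turns the commanded pose from where the row before left it, along the tool's axes as they then stand; what a row does not reach is not made up. A row lasts 1/12 s, in which the tool goes at most 41.7 mm and 7.16 degrees, less where a joint would pass 70% of its speed; a pose out of reach is approached as far as the arm can. A call is refused whole if a number of a shift passes 4.17 or a number of a turn 7.16, either way. A call with a gripper value outside its range is refused whole. The fingers move at their own pace and stop on an object; FORCE is the grip in N (left out, the last holds). Time passes only in rows, so rows that do not move let the fingers close. It gives the time, the measured TCP pose, the force and the opening at its end, in the units of the state.
- robot.read_state(): the state, without advancing time (a new reading comes with each control period).
- robot.read_camera(name): name is "scene" or "top" or "wrist"; returns a dict with "img" (480x640x3 uint8, red, green, blue), "fx", "fy", "cx", "cy" (pixels), "extrinsics" (4x4, takes a point from camera to world coordinates). Camera axes: x right, y up, looking along -z (the intrinsics and any distortion apply to the point x, -y, -z); pixel columns grow to the right and rows downward; lengths in m; the calibration is good to about 2 mm. A picture is of the moment at which its call begins. There is no depth.
- robot.close_job(): hands the job in, once; it reports no verdict.
Trained networks look in a picture, given as the dict that the camera call returned (one of the last four; its "shot" number tells which), for a name from the list of things; names that differ only in an ending like _2 or _b are one class to them, and where a whole thing is asked for, a point or a joint stands for the part that bears it (a point fixed in the world has none). Each returns a list of dicts, best first, with "confidence" (0 to 1); they miss things now and then, are a little off and sometimes report something else, mostly with a low value. They report only what shows in the picture. A call takes as long as a camera call. They do not tell look-alikes from the thing itself.
- robot.masks_of(picture, label): "pixels" (480x640 bool, what is visible of it) and "point" ([column, row] in pixels, amid what is visible of it).
- robot.pinpoint(picture, label): "point" ([column, row] in pixels: a listed point, or the origin of a listed thing).
The state is a dict: "t": time; "q": joint angles; "dq": joint speeds; "joint_torque": joint torques, N m; "tool_pos": TCP position; "orientation": TCP orientation; "force": force on the tool from outside, world axes, zero at the start; "wrist_torque": the same for the moment, N m; "opening": finger opening in m.
Only numpy, scipy, OpenCV 4.12 (cv2) and the standard library are available. Lean on these libraries where they do the work, as an engineer would, in place of code of your own. Each camera call takes 0.05 s, during which the arm holds its last target. There are 200 camera calls.

TASK

Load the drilling jig: slide the plain metal plate lying loose on the jig's dark wooden base, flat and square against the long fence, in under the low bridge until it is hard against the end stop. Then press the bridge's cam lever all the way down so that it clamps the plate, and leave it locked. Only push with the fingers: the plate must never be lifted or tipped, and the other things on the bench stay where they are.

Things in the scene. Friction and masses are not known exactly. Their poses are not given: they have to be found in the camera images.
- jig: Drilling jig screwed to the bench. Origin at bench level under the middle of the bridge's front edge; x points the way the plate goes in, y left of that, z up (offsets in this frame, mm; heights above the bench). Dark hardwood base 12 high, x -172 to 100, y -69 to 91, open in front and on the left.
- fence (a point): Point on the face of the steel fence on the jig's right, at the base's surface (jig frame -60, -50, 12 high). The fence's face is at y = -50 in the jig frame, x -154 to 94; its top is 19 high, 7 above the base.
- bridge (a point): Middle of the front edge of the grey steel bridge's underside (jig frame 0, 4, 26.5 high: 2.5 above the lying plate). The bridge covers x 0 to 56, y -68 to 74, its top 36.5 high, with four drill bushes 4 proud. The opening runs from the fence face y = -50 to the left spacer at y = 58, so it is 8 wider than the plate.
- end_stop (a point): Middle of the face of the steel end stop behind the bridge (jig frame 80, 0, at the base's surface); y -38 to 38, top 22 high.
- home (a point): Point on the jig (jig frame 20, 0, on the base, 12 high) where the plate's origin lies when the plate touches both the fence and the end stop; axes as the jig's. The home plate still sticks out 40 mm in front of the bridge.
- plate: Plain undrilled aluminium plate, loose, lying flat on the jig's base in front of the bridge: 120 long (its x, along the jig within 0.15 rad at the start), 100 wide (its y), 12 thick, about 0.4 kg, 2 to 8 N to slide. Origin: centre of its underside, 12 above the bench; its top is 24 above the bench. It starts to the left of the fence and 90 to 125 mm short of home.
- cam_lever (a joint): Angle of the cam lever, rad: 0 raised, standing 1.4 above level (starts at 0 to 0.35); 1.4 fully down, level and locked against its stop. It turns about the jig's x axis at lever_pivot; closing swings the knob to the jig's left (+y) and down. Elevation above level = 1.4 - value. It stays where it is left; moving it takes 0.12 N m, up to 0.5 in the last 0.4 rad as the cam bites.
- lever_pivot (a point): Centre of the cam's shaft: jig frame 28, 0, 43.5 above the bench. The steel cheeks beside it reach 53 above the bench. Between them an eccentric steel disc (the cam), radius 14, turns with the lever; lever down, it presses on the plate's top.
- lever_knob (a point): Centre of the black ball, radius 11, at the end of the cam lever, 95 from the pivot. The lever is a steel bar 12 wide (along jig x), 8 thick, centred on the line from pivot to knob; when down it points to the jig's +y.
- drilled_plates: Two finished aluminium plates, 120x100x12 each with four holes, stacked on the bench to the left of the jig; origin: centre of the underside. Leave alone.
- pencil: Flat yellow pencil, 180 long, 8 thick, to the right of the jig; origin: centre of the underside. Leave alone.
- chuck_key: Steel chuck key, 70x112x13, to the right of the jig; origin: centre of the underside. Leave alone.
- screw_tin: Round open tin of screws, diameter 68, 26 high, behind the jig; origin: centre of the underside. Leave alone.
- drill_case: Red drill bit case, 121x170x51, far to the right; origin: centre of the underside. Leave alone.
- square: Try square, 100x157x13, at the front right; origin: centre of the underside. Leave alone.
- masking_roll: Roll of blue masking tape lying flat, diameter 74, 24 high, at the back right; origin: centre of the underside. Leave alone.
Mind the look-alikes: they are no part of the job. Leave any red look-alike of the plate alone.

How it is judged:
By the outcome, as a careful person would: the job done as asked, in the order asked, and still so for the second after the job is handed in, with the robot touching nothing.
It also fails if it takes over 51 s, if anything falls off the work surface, if the arm or the gripper's body presses on something with over 40 N, if the wrist force passes 120 N, or if a joint passes its speed limit or range.

## Working session

There is one attempt and no reset: what is moved stays moved. The work goes in short steps, Python scripts to look and compute and a shell command to move; the robot and the scene stay as the last step left them, time stands still between calls to the robot, and variables do not carry over. Pictures are saved under pics/ and viewed, on a budget of 10 in all, crops included, one or two more only if the job needs it, and the job is handed in when it is done.

```bash
mkdir -p pics; cat > h.py <<'E'
import numpy as np, cv2
from plant import robot
from scipy.spatial.transform import Rotation as R
def ray(p,uv):
    E=np.array(p["extrinsics"]);d=np.array([(uv[0]-p["cx"])/p["fx"],-(uv[1]-p["cy"])/p["fy"],-1.])
    return E[:3,3],E[:3,:3]@d
def at_z(p,uv,z):
    o,d=ray(p,uv);return o+d*(z-o[2])/d[2]
def save(p,n): cv2.imwrite(f"pics/{n}.png",cv2.cvtColor(p["img"],cv2.COLOR_RGB2BGR))
def proj(p,X):
    E=np.array(p["extrinsics"]);c=E[:3,:3].T@(np.array(X)-E[:3,3])
    return np.array([p["cx"]+p["fx"]*c[0]/-c[2],p["cy"]-p["fy"]*c[1]/-c[2]])
E
python3 - <<'E'
from h import *
s=robot.read_state();print(s["t"],s["tool_pos"],s["orientation"])
Z=dict(fence=.012,bridge=.0265,end_stop=.012,home=.012,plate=.012,lever_pivot=.0435,lever_knob=.13,jig=0,drilled_plates=0)
for c in("scene","top"):
    p=robot.read_camera(c);save(p,c+"0");print(c,np.round(p["extrinsics"],3).tolist(),p["fx"])
    for n,z in Z.items():
        for r in robot.pinpoint(p,n)[:3]:print(n,round(r["confidence"],2),np.round(r["point"],1),np.round(at_z(p,r["point"],z),4))
E
```

```text
0.0 [0.2480261  0.54563872 0.18378108] [-6.65246429e-01 -3.06977154e+00  2.75770839e-03]
scene [[0.913, 0.261, -0.314, 0.229], [-0.408, 0.61, -0.679, -0.708], [0.015, 0.748, 0.664, 0.794], [0.0, 0.0, 0.0, 1.0]] 448.26595883986346
fence 0.72 [331.1 277.1] [ 0.5776 -0.0342  0.012 ]
bridge 0.58 [336.5 250.3] [0.6242 0.0331 0.0265]
bridge 0.51 [308.3 449.7] [ 0.3615 -0.3991  0.0265]
end_stop 0.77 [358.8 243. ] [0.6981 0.0496 0.012 ]
home 0.57 [339.7 255.4] [0.6307 0.0266 0.012 ]
plate 0.96 [304.4 267. ] [0.5317 0.0234 0.012 ]
plate 0.84 [323.  358.6] [ 0.4638 -0.2361  0.012 ]
plate 0.69 [447.4 349.1] [ 0.7114 -0.3187  0.012 ]
lever_pivot 0.6 [343.4 240.6] [0.6475 0.0427 0.0435]
lever_knob 0.6 [336.4 210.9] [0.6326 0.0609 0.13  ]
jig 0.6 [337.1 261.2] [0.6212 0.021  0.    ]
drilled_plates 0.85 [232.1 200.6] [0.4475 0.3781 0.    ]
drilled_plates 0.28 [358.1 242. ] [0.7055 0.0656 0.    ]
top [[-0.025, 0.992, -0.122, 0.397], [-1.0, -0.024, 0.007, -0.018], [0.004, 0.122, 0.993, 1.534], [0.0, 0.0, 0.0, 1.0]] 530.7814371344846
fence 0.88 [327.4 243.5] [ 0.5751 -0.0359  0.012 ]
bridge 0.64 [305.2 224.9] [0.6287 0.0266 0.0265]
end_stop 0.92 [300.4 208.1] [0.6807 0.04   0.012 ]
home 0.55 [303.8 221.6] [0.6407 0.0309 0.012 ]
plate 0.87 [306.7 262. ] [0.523  0.0249 0.012 ]
plate 0.75 [395.4 280.6] [ 0.4634 -0.2279  0.012 ]
plate 0.21 [304.3 222.4] [0.6383 0.0295 0.012 ]
lever_pivot 0.78 [302.4 218.2] [0.6456 0.0337 0.0435]
lever_knob 0.52 [290.2 214.1] [0.6431 0.0632 0.13  ]
jig 0.86 [305.3 228.2] [0.623  0.0273 0.    ]
jig 0.29 [328.7 243.4] [ 0.5767 -0.0399  0.    ]
drilled_plates 0.71 [187.5 296.8] [0.4322 0.3696 0.    ]
drilled_plates 0.21 [305.7 228.9] [0.621  0.0262 0.    ]
```

View pics/top0.png

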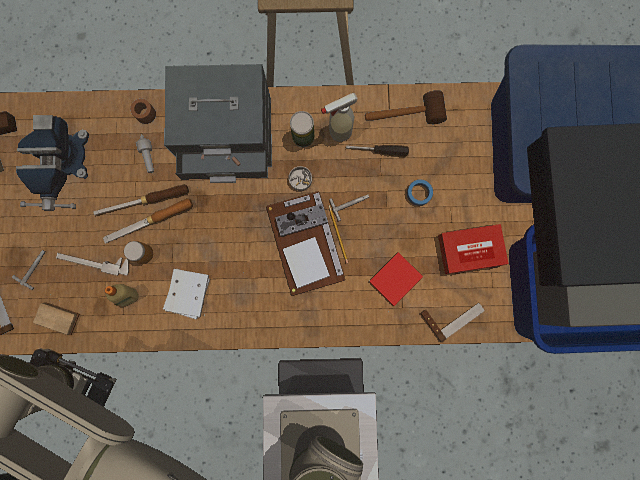

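View pics/scene0.png

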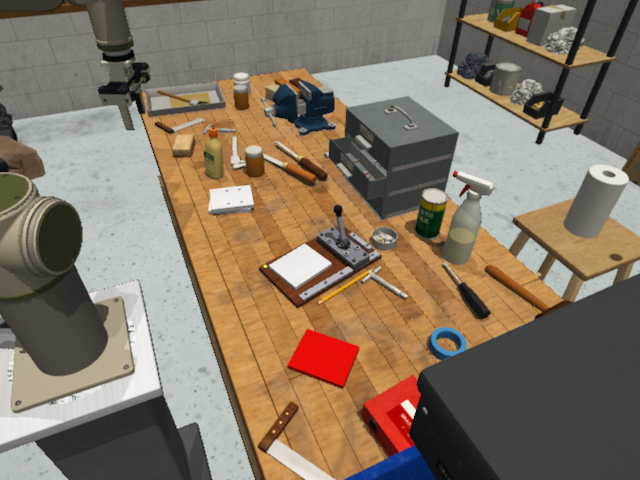

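The scene matches the network's findings. In the top view the jig is centred near px (305,245), the loose plate is at (306,262) and the lever is at (295,215). The red look-alike sits at (396,280) and the drilled stack at (187,293). Jig yaw is about 0.26 rad. I'll move over it and look from near.

```bash

python3 -m jog '[[[0,0,7.1,0,0,0,5],[0,0,7.1,0,0,0,5],[0,0,7.1,0,0,0,5],[0,0,7.1,0,0,0,5],[0,0,7.1,0,0,0,5]]]'
python3 -m jog '[[[0,0,7.1,0,0,0,5],[0,0,7.1,0,0,0,5],[0,0,0,-3.8,1,-1,5],[0,0,0,-3.8,1,-1,5],[0,0,0,-3.8,1,-1,5]]]'
python3 -m jog '[[[0,0,0,-3.8,1,-1,5],[0,0,0,-3.8,1,-1,5],[0,0,0,-3.8,1,-1,5],[0,0,0,-3.8,1,-1,5],[0,0,0,-3.8,1,0,5]]]'
python3 -m jog '[[[0,0,0,-3.8,1,0,5],[0,0,0,-3.8,1,0,5],[0,0,0,-3.8,1,0,5],[0,0,0,-3.8,1,0,5],[0,0,0,0,0,0,5]]]'
cat >> h.py <<'E'
Z=dict(fence=.012,bridge=.0265,end_stop=.012,home=.012,plate=.012,lever_pivot=.0435,jig=0)
J=dict(fence=(-.06,-.05),bridge=(0,.004),end_stop=(.08,0),home=(.02,0),lever_pivot=(.028,0),jig=(0,0))
def look(cams):
    A=[]
    for c in cams:
        p=robot.read_camera(c)
        for n,z in Z.items():
            for r in robot.pinpoint(p,n)[:1]:
                w=at_z(p,r["point"],z);print(c,n,round(r["confidence"],2),np.round(r["point"]),np.round(w,4))
                if n in J:A.append((J[n],w[:2],r["confidence"]))
    return p,A
E
python3 - <<'E'
from h import *
p,A=look(["wrist"]);save(p,"w1");print(np.round(p["extrinsics"],3).tolist())
a=np.array([x[0] for x in A]);b=np.array([x[1] for x in A]);w=np.array([x[2] for x in A])[:,None]
am=(a*w).sum(0)/w.sum();bm=(b*w).sum(0)/w.sum();H=((a-am)*w).T@(b-bm)
th=np.arctan2(H[0,1]-H[1,0],H[0,0]+H[1,1]);Rm=np.array([[np.cos(th),-np.sin(th)],[np.sin(th),np.cos(th)]])
print(th,bm-Rm@am, np.round((b-bm-(a-am)@Rm.T)*1000,1).tolist())
s=robot.read_state();print(s["t"],s["tool_pos"],s["orientation"],s["force"])
E
```

```text
t: 1.42
tool_pos: [0.2483, 0.5462, 0.1848]
orientation: [1.578, 2.717, -0.0]
force: [-0.3, 0.4, -0.0]
opening: 0.0645
t: 1.83
tool_pos: [0.3083, 0.4436, 0.2146]
orientation: [1.892, 2.508, -0.001]
force: [2.0, 0.2, 0.9]
opening: 0.05
t: 2.25
tool_pos: [0.4098, 0.2744, 0.2576]
orientation: [1.893, 2.505, 0.006]
force: [0.8, 0.5, 0.0]
opening: 0.0502
t: 2.67
tool_pos: [0.4908, 0.1344, 0.2547]
orientation: [1.9, 2.499, -0.002]
force: [0.9, 0.7, -0.6]
opening: 0.0498
wrist fence 0.73 [350. 341.] [ 0.5727 -0.0327  0.012 ]
wrist home 0.58 [415. 304.] [0.6345 0.0363 0.012 ]
wrist plate 0.65 [327. 286.] [0.5255 0.031  0.012 ]
wrist lever_pivot 0.6 [428. 316.] [0.6424 0.038  0.0435]
[[0.964, -0.258, -0.07, 0.472], [0.267, 0.93, 0.252, 0.205], [0.0, -0.262, 0.965, 0.455], [0.0, 0.0, 0.0, 1.0]]
0.2779725872964956 [0.61589546 0.03105819] [[0.8, 0.8], [-0.6, -0.3], [-0.4, -0.8]]
3.0667 [0.48781033 0.14155209 0.2549533 ] [-1.89132181e+00 -2.50846255e+00 -3.66629830e-04] [-0.41444262  0.03033783 -1.06402491]
```

View pics/w1.png

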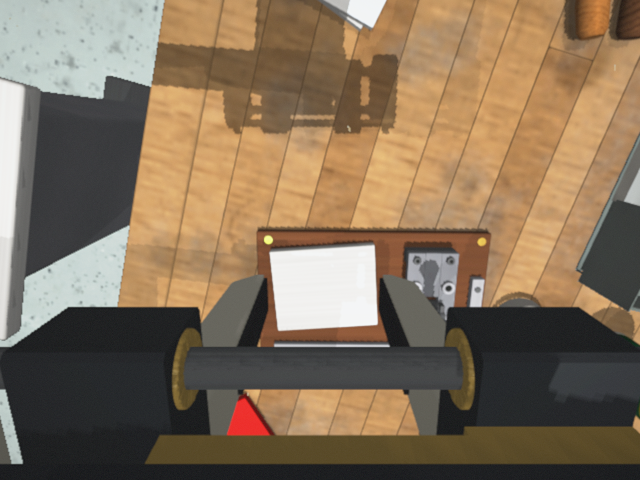

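The wrist view shows the base's left edge from (258,229) to (490,233). The plate's corners are at about (269,249), (374,242), (378,325) and (277,331), so it is slightly turned and clear of the fence.

```bash
python3 - <<'E'
from h import *
p=robot.read_camera("wrist")
m=robot.masks_of(p,"plate")
for r in m[:2]:
    c=max(cv2.findContours(r["pixels"].astype(np.uint8),0,2)[0],key=cv2.contourArea)
    q=cv2.boxPoints(cv2.minAreaRect(c)); print("plate",r["confidence"],np.round(q).tolist())
for n,z,uv in [("bl",.012,(258,229)),("br",.012,(490,233)),("p1",.024,(269,249)),("p2",.024,(374,242)),("p3",.024,(378,325)),("p4",.024,(277,331)),("bridge fl",.0365,(405,247)),("bridge bl",.0365,(459,249))]:
    print(n,np.round(at_z(p,uv,z),4))
t=robot.read_camera("top")
for r in robot.masks_of(t,"jig")[:1]:
    c=max(cv2.findContours(r["pixels"].astype(np.uint8),0,2)[0],key=cv2.contourArea)
    q=cv2.boxPoints(cv2.minAreaRect(c));w=[at_z(t,x,.012) for x in q];print("jig",r["confidence"],np.round(w,4).tolist())
cv2.imwrite("pics/crop2.png",cv2.cvtColor(np.hstack([cv2.resize(p["img"][215:345,240:500],None,fx=3,fy=3,interpolation=2)]),4))
E
```

```text
plate 0.86 [[227.0, 399.0], [268.0, 399.0], [268.0, 435.0], [227.0, 435.0]]
plate 0.6 [[270.0, 255.0], [374.0, 250.0], [378.0, 332.0], [273.0, 337.0]]
bl [0.4271 0.0843 0.012 ]
br [0.6854 0.1532 0.012 ]
p1 [0.4457 0.0684 0.024 ]
p2 [0.5577 0.109  0.024 ]
p3 [0.594 0.012 0.024]
p4 [ 0.4798 -0.0289  0.024 ]
bridge fl [0.5896 0.1159 0.0365]
bridge bl [0.6475 0.1301 0.0365]
jig 0.56 [[0.6919, 0.1461, 0.012], [0.737, -0.0126, 0.012], [0.4705, -0.0854, 0.012], [0.4274, 0.0704, 0.012]]
```

View pics/crop2.png

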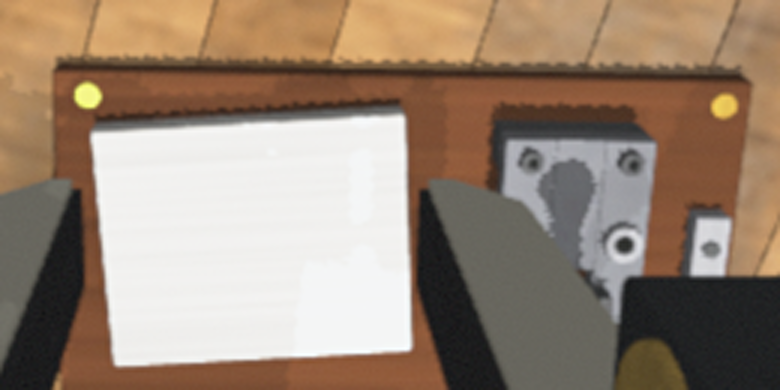

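```bash
python3 - <<'E'
from h import *
p=robot.read_camera("wrist")
L=[(.012,(259,238.3)),(.012,(489.3,241)),(.024,(270.7,258.3)),(.024,(375,252.7)),(.024,(377.3,331.7)),(.024,(278,337)),(.0365,(407,261.5)),(.0365,(458.5,262))]
W=np.array([at_z(p,uv,z) for z,uv in L]);print(np.round(W,4).tolist())
a=W[1]-W[0];th=np.arctan2(a[1],a[0]);print("yaw",th,np.hypot(*a[:2]))
for th in (th,.27):
    c,s=np.cos(th),np.sin(th);Rm=np.array([[c,-s],[s,c]])
    o=(W[0,:2]-Rm@[-.172,.091]+W[1,:2]-Rm@[.1,.091])/2
    print(th,o,np.round((W[:,:2]-o)@Rm*1000,1).tolist())
print([np.arctan2(*(W[i]-W[j])[1::-1]) for i,j in((3,2),(4,5))])
E
```

```text
[[0.431, 0.0732, 0.012], [0.6885, 0.1432, 0.012], [0.4504, 0.0575, 0.024], [0.5628, 0.0965, 0.024], [0.596, 0.0026, 0.024], [0.483, -0.037, 0.024], [0.5974, 0.0998, 0.0365], [0.6526, 0.115, 0.0365]]
yaw 0.2654159464173191 0.2668221496988717
0.2654159464173191 [0.61839474 0.02980899] [[-169.4, 91.0], [97.4, 91.0], [-154.8, 70.8], [-36.1, 79.0], [-28.8, -20.4], [-148.2, -28.9], [-1.9, 73.1], [55.4, 73.2]]
0.27 [0.61875338 0.03007848] [[-169.4, 91.6], [97.4, 90.4], [-154.9, 71.4], [-36.2, 79.0], [-29.3, -20.4], [-148.7, -28.4], [-1.9, 72.9], [55.3, 72.8]]
[np.float64(0.3338828827405778), np.float64(0.3367381744696179)]
```

Jig origin is about (0.6185, 0.030) with yaw 15.3°. The plate's centre is near jig (-92, 25), turned +0.07 rad. I'll go down on the left and push it to the fence with both fingertips.

```bash
cat >> h.py <<'E'
O=np.array([.6185,.0298]);TH=.2675
def st():
    s=robot.read_state();c,sn=np.cos(TH),np.sin(TH);Rm=np.array([[c,-sn],[sn,c]])
    M=R.from_rotvec(s["orientation"]).as_matrix()
    f=np.array(s["force"]);j=(np.array(s["tool_pos"])[:2]-O)@Rm
    print("t",round(s["t"],2),"jig mm",np.round(j*1000,1),"z",round(s["tool_pos"][2]*1000,1),"yaw_y-TH deg",round(np.degrees(np.arctan2(M[1,1],M[0,1])-TH),2),"tilt",np.round(M[:2,2],3),"F jig",np.round([*(f[:2]@Rm),f[2]],1),"open",round(s["opening"],4))
E
python3 -m jog '[[[0,0,0.6,0,0,3.9,5],[0,0,0,0,0,3.9,5],[0,0,0,0,0,3.9,5],[0,0,0,0,0,3.9,5],[0,0,0,0,0,3.9,5]]]' >/dev/null
python3 -m jog '[[[0,0,0,0,0,3.9,5],[0,0,0,0,0,0.4,5],[0,0,0,-2,0,0,5],[0,0,0,-1,0,0,5],[0,0,0,0,0,0,5]]]' >/dev/null
python3 -c "from h import *;st()"
python3 -m jog '[[[0,0,0,-0.5,0,0,5],[0,0,0,-0.5,0,0,5],[0,0,0,-0.5,0,0,5],[0,0,0,-0.5,0,0,5],[0,0,0,-0.5,0,0,5]]]' >/dev/null
python3 -c "from h import *;st()"
```

```text
t 4.15 jig mm [-94.9 109.2] z 18.9 yaw_y-TH deg -0.17 tilt [ 0.003 -0.   ] F jig [0.6 0.4 0.3] open 0.0499
t 4.57 jig mm [-96.2  85.6] z 17.2 yaw_y-TH deg -0.07 tilt [0. 0.] F jig [ 0.4 -0.4 -1. ] open 0.0499
```

```bash

python3 -m jog '[[[0,0,0,-0.4,0,0,5],[0,0,0,-0.4,0,0,5],[0,0,0,-0.4,0,0,5],[0,0,0,-0.4,0,0,5],[0,0,0,-0.4,0,0,5]]]' >/dev/null
python3 -c "from h import *;st()"
python3 -m jog '[[[0,0,0,-0.3,0,0,5],[0,0,0,-0.2,0,0,5],[0,0,0,-0.2,0,0,5],[0,0,0,0,0,0,5]]]' >/dev/null
python3 -c "from h import *;st()
p=robot.read_camera('wrist');save(p,'w3')
m=robot.read_camera('top');im=cv2.resize(m['img'][180:310,250:360],None,fx=4,fy=4,interpolation=2);cv2.imwrite('pics/t3.png',im[:,:,::-1])"
```

```text
t 4.98 jig mm [-96.5  65.6] z 16.8 yaw_y-TH deg -0.08 tilt [-0. -0.] F jig [-0.2  0.4 -0.3] open 0.0498
t 5.32 jig mm [-96.4  58.6] z 16.9 yaw_y-TH deg -0.09 tilt [ 0. -0.] F jig [ 0.  -1.1 -0.2] open 0.05
```

View pics/w3.png

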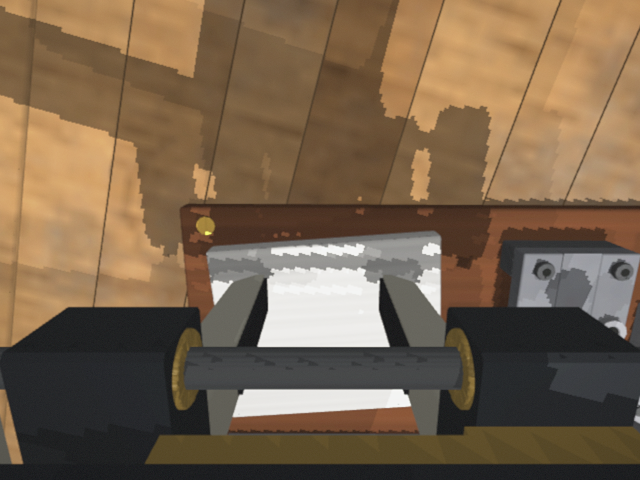

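```bash
python3 - <<'E'
from h import *
p=robot.read_camera("wrist");E=np.array(p["extrinsics"]);print(np.round(E,3).tolist())
s=robot.read_state();M=R.from_rotvec(s["orientation"]).as_matrix()
print("tool",s["tool_pos"], "tips px",[np.round(proj(p,np.array(s["tool_pos"])+M@np.array(v))) for v in ((0,.025,0),(0,-.025,0),(.0075,.025,0),(0,0,0))])
c,sn=np.cos(TH),np.sin(TH);Rm=np.array([[c,-sn],[sn,c]])
for z,uv in [(.012,(183,206)),(.024,(208,250)),(.024,(440,233)),(.024,(441,305)),(.024,(410,407)),(.024,(232,417)),(.0365,(513,255)),(.0365,(636,257))]:
    print(uv,np.round((at_z(p,uv,z)[:2]-O)@Rm*1000,1))
E
```

```text
[[0.965, -0.254, -0.068, 0.491], [0.263, 0.932, 0.25, 0.132], [-0.0, -0.259, 0.966, 0.217], [0.0, 0.0, 0.0, 1.0]]
tool [0.50986482 0.06126557 0.01684008] tips px [array([369., 270.]), array([275., 270.]), array([369., 257.]), array([322., 270.])]
(183, 206) [-169.2   93. ]
(208, 250) [-154.3   72.6]
(440, 233) [-37.1  81.3]
(441, 305) [-33.7  42. ]
(410, 407) [-46.6 -21. ]
(232, 417) [-148.2  -27.5]
(513, 255) [-5.3 73.7]
(636, 257) [53.5 72.6]
```

View pics/t3.png

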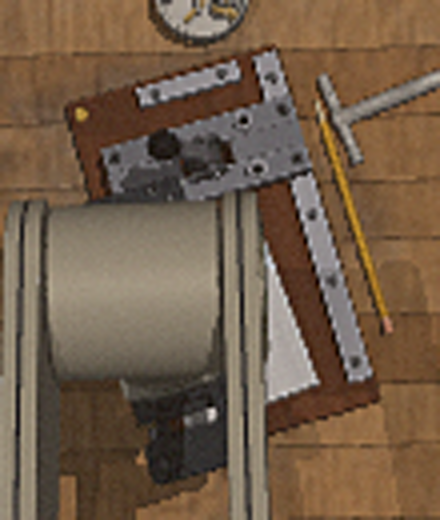

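```bash

python3 -m jog '[[[0,0,0,-0.3,0,0,5],[0,0,0,-0.3,0,0,5],[0,0,0,0,0,0,5]]]'
python3 -c "from h import *;st()
p=robot.read_camera('wrist');im=cv2.resize(p['img'][190:430,180:460],None,fx=2.5,fy=2.5,interpolation=2);cv2.imwrite('pics/w4.png',im[:,:,::-1])"
```

```text
t: 5.72
tool_pos: [0.5117, 0.0549, 0.0169]
orientation: [1.907, 2.496, -0.0]
force: [0.4, -0.9, 0.6]
opening: 0.0498
t 5.72 jig mm [-96.4  52.5] z 16.9 yaw_y-TH deg -0.08 tilt [ 0. -0.] F jig [ 0.2 -1.   0.6] open 0.0498
```

View pics/w4.png

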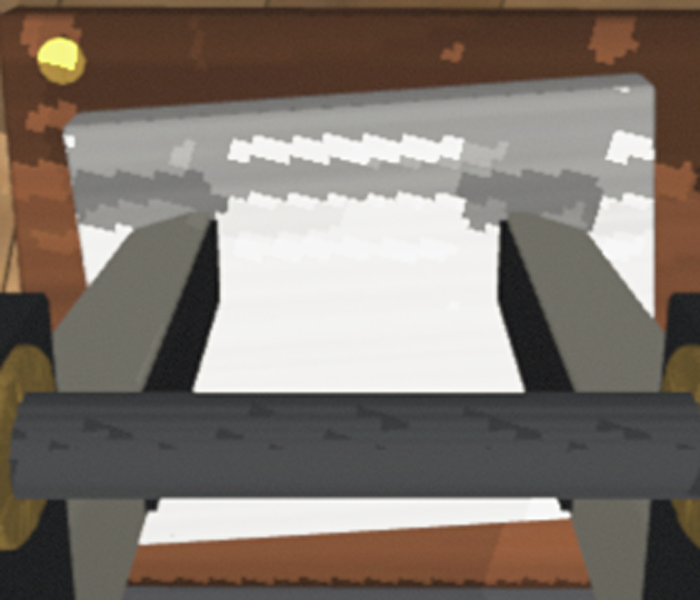

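The fingertips are visibly hovering over the plate. They cast an offset shadow, there is no contact force, and they look about 20–30 mm higher than the TCP reading says. I'll back off over bare bench and feel for the surface to find the true tip height.

```bash

python3 -m jog '[[[0,0,0,3,0,0,5],[0,0,0,3.2,0,0,5],[0,0,0,0,0,0.4,5],[0,0,0,0,0,0.4,5],[0,0,0,0,0,0,5]]]'>/dev/null;python3 -c "from h import *;st()"
python3 -m jog '[[[0,0,0,0,0,0.3,5],[0,0,0,0,0,0.3,5],[0,0,0,0,0,0,5]]]'>/dev/null;python3 -c "from h import *;st();p=robot.read_camera('wrist');save(p,'w5');print(p['fx'],p['fy'],p['cx'],p['cy'],[k for k in p])"
```

```text
t 6.18 jig mm [-97.1 114.9] z 7.9 yaw_y-TH deg -0.02 tilt [-0.001 -0.001] F jig [0.2 0.1 0.9] open 0.0499
t 6.43 jig mm [-96.9 114.2] z 2.1 yaw_y-TH deg -0.14 tilt [-0.001 -0.   ] F jig [-0.2  0.7  0.9] open 0.0497
397.2315566875392 397.2315566875392 322.96314665162447 235.1852533764302 ['img', 'fx', 'fy', 'cx', 'cy', 'extrinsics', 'shot']
```

View pics/w5.png

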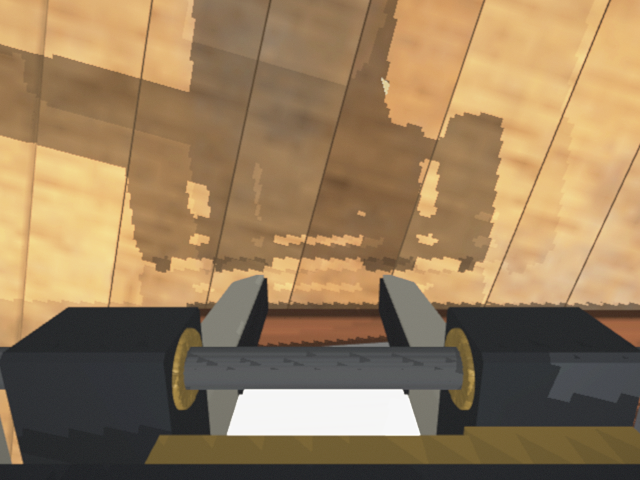

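```bash

python3 -m jog '[[[0,0,0,0,0,0.3,5],[0,0,0,0,0,0.3,5],[0,0,0,0,0,0,5]]]'>/dev/null;python3 -c "from h import *;st()"
python3 -m jog '[[[0,0,0,0,0,0.2,5],[0,0,0,0,0,0.2,5],[0,0,0,0,0,0,5]]]'>/dev/null;python3 -c "from h import *;st()"
```

```text
t 6.73 jig mm [-96.9 114.8] z -3.9 yaw_y-TH deg -0.1 tilt [-0.001 -0.   ] F jig [ 0.7 -0.   0.3] open 0.0499
t 6.98 jig mm [-96.7 115. ] z -7.6 yaw_y-TH deg -0.08 tilt [-0.001 -0.   ] F jig [ 0.6 -0.5  0.1] open 0.05
```

```bash

python3 -m jog '[[[0,0,0,0,0,0.2,5],[0,0,0,0,0,0.2,5],[0,0,0,0,0,0,5]]]'>/dev/null;python3 -c "from h import *;st()"
python3 -m jog '[[[0,0,0,0,0,0.2,5],[0,0,0,0,0,0,5]]]'>/dev/null;python3 -c "from h import *;st()"
```

```text
t 7.23 jig mm [-96.7 115. ] z -11.6 yaw_y-TH deg -0.08 tilt [-0.001 -0.   ] F jig [-0.8  0.   0.5] open 0.0503
t 7.4 jig mm [-96.6 115. ] z -13.5 yaw_y-TH deg -0.08 tilt [-0. -0.] F jig [ 0.1 -0.1  0.9] open 0.05
```

```bash

python3 -m jog '[[[0,0,0,0,0,0.2,5],[0,0,0,0,0,0,5]]]'>/dev/null;python3 -c "from h import *;st()"
python3 -m jog '[[[0,0,0,0,0,0.2,5],[0,0,0,0,0,0,5]]]'>/dev/null;python3 -c "from h import *;st()"
```

```text
t 7.57 jig mm [-96.6 115. ] z -15.5 yaw_y-TH deg -0.08 tilt [-0. -0.] F jig [-0.2 -0.1  0.2] open 0.0499
t 7.73 jig mm [-96.6 115. ] z -17.5 yaw_y-TH deg -0.08 tilt [-0. -0.] F jig [-0.5 -0.  -1.2] open 0.0501
```

```bash

python3 -m jog '[[[0,0,0,0,0,0.2,5],[0,0,0,0,0,0,5]]]'>/dev/null;python3 -c "from h import *;st()"
python3 -m jog '[[[0,0,0,0,0,0.2,5],[0,0,0,0,0,0,5]]]'>/dev/null;python3 -c "from h import *;st()"
```

```text
t 7.9 jig mm [-96.6 115. ] z -19.5 yaw_y-TH deg -0.08 tilt [-0. -0.] F jig [-0.4  0.6 -0.7] open 0.0498
t 8.07 jig mm [-96.6 115. ] z -21.5 yaw_y-TH deg -0.08 tilt [-0. -0.] F jig [-0.3  0.4 -0.2] open 0.0501
```

```bash

python3 -m jog '[[[0,0,0,0,0,0.2,5],[0,0,0,0,0,0,5]]]'>/dev/null;python3 -c "from h import *;st();p=robot.read_camera('wrist');im=p['img'][150:400,140:500];cv2.imwrite('pics/w6.png',cv2.resize(im,None,fx=2,fy=2)[:,:,::-1])"
```

```text
t 8.23 jig mm [-96.7 115. ] z -23.6 yaw_y-TH deg -0.08 tilt [-0.001 -0.   ] F jig [-0.9 -0.4 -1.7] open 0.0503
```

View pics/w6.png

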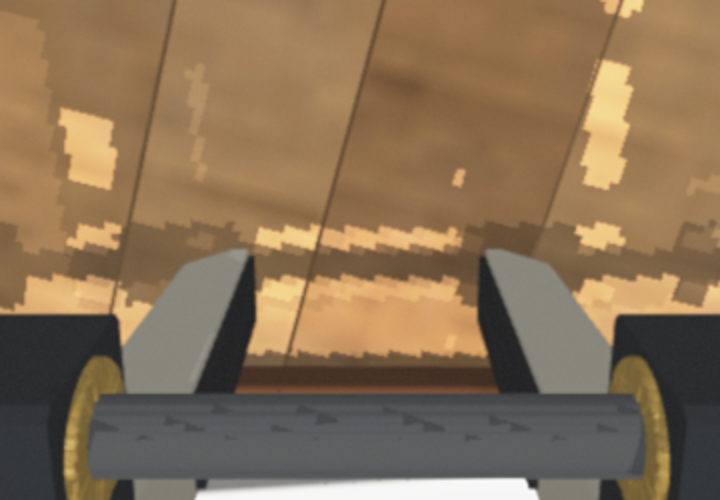

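The tip shadows now nearly meet the fingertips at about px (245,277) and (385,277), so they are almost on the bench. The reported z is off by about 25 mm. A few more small steps.

```bash

python3 -m jog '[[[0,0,0,0,0,0.2,5],[0,0,0,0,0,0,5]]]'>/dev/null;python3 -c "from h import *;st()"
python3 -m jog '[[[0,0,0,0,0,0.1,5],[0,0,0,0,0,0,5]]]'>/dev/null;python3 -c "from h import *;st()"
```

```text
t 8.45 jig mm [-96.6 115. ] z -25.5 yaw_y-TH deg -0.08 tilt [-0. -0.] F jig [-0.1  0.1 -0.4] open 0.0501
t 8.62 jig mm [-96.5 115. ] z -26.3 yaw_y-TH deg -0.08 tilt [-0. -0.] F jig [-0.4  0.3  0.2] open 0.0502
```

```bash

python3 -m jog '[[[0,0,0,0,0,0.15,5],[0,0,0,0,0,0,5]]]'>/dev/null;python3 -c "from h import *;st()"
python3 -m jog '[[[0,0,0,0,0,0.15,5],[0,0,0,0,0,0,5]]]'>/dev/null;python3 -c "from h import *;st()"
```

```text
t 8.78 jig mm [-96.5 115. ] z -27.9 yaw_y-TH deg -0.08 tilt [-0. -0.] F jig [-0.5  0.2 -0.9] open 0.0498
t 8.95 jig mm [-96.5 115. ] z -29.4 yaw_y-TH deg -0.08 tilt [-0. -0.] F jig [ 0.  -0.4  1. ] open 0.0498
```

```bash

python3 -m jog '[[[0,0,0,0,0,0.15,5],[0,0,0,0,0,0,5]]]'>/dev/null;python3 -c "from h import *;st()"
python3 -m jog '[[[0,0,0,0,0,0.15,5],[0,0,0,0,0,0,5]]]'>/dev/null;python3 -c "from h import *;st()"
```

```text
t 9.12 jig mm [-96.6 115. ] z -30.9 yaw_y-TH deg -0.08 tilt [-0. -0.] F jig [-0.1  0.8  0.1] open 0.0501
t 9.28 jig mm [-96.5 115. ] z -32.4 yaw_y-TH deg -0.08 tilt [-0. -0.] F jig [ 0.1 -0.1 -0.5] open 0.0499
```

```bash

python3 -m jog '[[[0,0,0,0,0,0.15,5],[0,0,0,0,0,0,5]]]'>/dev/null;python3 -c "from h import *;st()
p=robot.read_camera('scene');q=proj(p,[.568,.115,.03]).astype(int);print(q);im=p['img'][q[1]-110:q[1]+40,q[0]-100:q[0]+100];cv2.imwrite('pics/s7.png',cv2.resize(im,None,fx=4,fy=4,interpolation=2)[:,:,::-1])"
```

```text
t 9.45 jig mm [-96.2 115. ] z -33.5 yaw_y-TH deg -0.08 tilt [0. 0.] F jig [-0.4 -0.4  2.8] open 0.0499
[303 235]
```

View pics/s7.png

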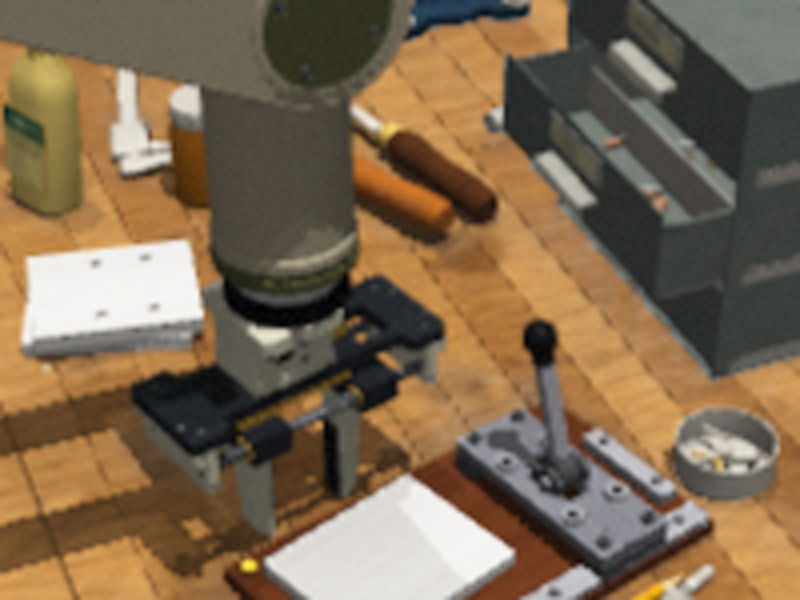

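The bench contact came at reading −33.5 mm, so the real fingertips are about 33 mm above the reported TCP. I'll check the lateral offset by projection too.

```bash
python3 - <<'E'
from h import *
p=robot.read_camera("wrist");s=robot.read_state();M=R.from_rotvec(s["orientation"]).as_matrix()
for v in ((-.0075,.025,-.033),(.0075,.025,-.033),(-.0075,-.025,-.033),(.0075,-.025,-.033)):print(v,np.round(proj(p,np.array(s["tool_pos"])+M@np.array(v))))
E
```

```text
(-0.0075, 0.025, -0.033) [376. 310.]
(0.0075, 0.025, -0.033) [377. 280.]
(-0.0075, -0.025, -0.033) [267. 310.]
(0.0075, -0.025, -0.033) [266. 280.]
```

Projection matches the image, so the xy is right and the offset is purely 33 mm in z. I'll redo the side push with the tip at about 17 mm.

```bash

python3 -m jog '[[[0,0,0.1,0,0,-0.85,5],[0,0,0,0,0,-0.85,5],[0,0,0,-1.2,0,0,5],[0,0,0,-1.2,0,0,5],[0,0,0,0,0,0,5]]]' >/dev/null
python3 -c "from h import *;st()"
python3 -m jog '[[[0,0,0,-0.4,0,0,5],[0,0,0,-0.4,0,0,5],[0,0,0,-0.4,0,0,5],[0,0,0,-0.4,0,0,5]]]' >/dev/null
python3 -c "from h import *;st()"
python3 -m jog '[[[0,0,0,-0.4,0,0,5],[0,0,0,-0.4,0,0,5],[0,0,0,-0.3,0,0,5],[0,0,0,0,0,0,5]]]' >/dev/null
python3 -c "from h import *;st()"
```

```text
t 9.97 jig mm [-96.   88.5] z -16.2 yaw_y-TH deg -0.24 tilt [ 0.001 -0.001] F jig [ 0.2 -0.3  1.2] open 0.05
t 10.3 jig mm [-96.6  74.9] z -16.8 yaw_y-TH deg -0.17 tilt [-0.  0.] F jig [-0.3  2.6  0.5] open 0.0501
t 10.63 jig mm [-96.8  63.3] z -16.8 yaw_y-TH deg -0.2 tilt [-0.    -0.001] F jig [-0.3  0.4  0.5] open 0.0503
```

```bash

python3 -m jog '[[[0,0,0.1,-0.2,0,0,5],[0,0,0.1,-0.2,0,0,5],[0,0,0,0,0,0,5]]]' >/dev/null
python3 -c "from h import *;st()"
python3 -m jog '[[[0,0,0,-0.15,0,0,5],[0,0,0,0,0,0,5]]]' >/dev/null
python3 -c "from h import *;st()"
```

```text
t 10.88 jig mm [-96.7  59.7] z -16.8 yaw_y-TH deg -0.39 tilt [-0. -0.] F jig [ 0.2  0.4 -0.5] open 0.0504
t 11.05 jig mm [-96.8  58.9] z -16.7 yaw_y-TH deg -0.38 tilt [-0.001  0.001] F jig [0.6 4.7 0.2] open 0.0501
```

```bash

python3 -m jog '[[[0,0,-0.3,-0.15,0,0,5],[0,0,0,0,0,0,5]]]' >/dev/null
python3 -c "from h import *;st()"
python3 -m jog '[[[0,0,0,-0.1,0,0,5],[0,0,0,0,0,0,5]]]' >/dev/null
python3 -c "from h import *;st()"
```

```text
t 11.22 jig mm [-96.9  58.9] z -16.8 yaw_y-TH deg -0.08 tilt [-0.002  0.003] F jig [-0.7 11.   2.7] open 0.0502
t 11.38 jig mm [-96.9  58.8] z -16.8 yaw_y-TH deg -0.09 tilt [-0.002  0.004] F jig [ 0.1 15.8  2.8] open 0.0502
```

The plate is hard against the fence, with 15.8 N reaction and stopped. Now retract, turn 90°, and go behind the plate.

```bash

python3 -m jog '[[[0,0,0,1,0,0,5],[0,0,0,1.2,0,0,5],[0,0,0,0,0,-3,5],[0,0,0,0,0,-4,5],[0,0,0,-2.5,-2.8,0,5]]]' >/dev/null
python3 -m jog '[[[0,0,-7.1,-2.5,-2.8,0,5],[0,0,0,-2.7,-3.1,0,5],[0,0,-7.1,0,0,0,5],[0,0,-7.1,0,0,0,5],[0,0,-7.1,0,0,0,5]]]' >/dev/null
python3 -m jog '[[[0,0,-7.1,0,0,0,5],[0,0,-7.1,0,0,0,5],[0,0,-7.1,0,0,0,5],[0,0,-7.1,0,0,0,5],[0,0,-7.1,0,0,0,5]]]' >/dev/null
python3 -m jog '[[[0,0,-7.1,0,0,0,5],[0,0,-7.1,0,0,0,5],[0,0,-7.1,0,0,0,5],[0,0,-4.8,0,0,0,5],[0,0,0,0,0,0,5]]]' >/dev/null
python3 -c "from h import *;st();print(robot.read_state()['q'])
p=robot.read_camera('wrist');save(p,'w8')"
```

```text
t 13.05 jig mm [-178.9   -1.2] z 53.4 yaw_y-TH deg 89.83 tilt [ 0.    -0.001] F jig [ 0.6  0.3 -0. ] open 0.0498
[-1.55897863e-01 -1.89851106e-01  2.04792571e+00 -7.18793072e-04
  1.28311784e+00 -1.99105645e+00]
```

View pics/w8.png

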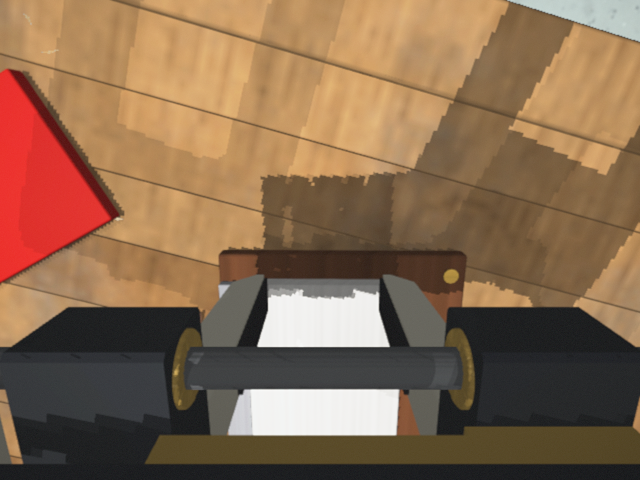

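The plate (rear edge near row 278) lies along the fence and the way down behind it is clear. Descend and push forward.

```bash

python3 -m jog '[[[0,0,-0.2,0.1,0.2,3.5,5],[0,0,0,0,0,3.5,5],[0,0,0,0,0,0,5],[0,0,0,-1,0,0,5],[0,0,0,-0.5,0,0,5]]]' >/dev/null
python3 -c "from h import *;st()"
python3 -m jog '[[[0,0,0,-0.5,0,0,5],[0,0,0,-0.5,0,0,5],[0,0,0,-0.5,0,0,5],[0,0,0,-0.5,0,0,5],[0,0,0,-0.5,0,0,5]]]' >/dev/null
python3 -c "from h import *;st()"
python3 -m jog '[[[0,0,0,-0.5,0,0,5],[0,0,0,-0.5,0,0,5],[0,0,0,-0.5,0,0,5],[0,0,0,-0.5,0,0,5],[0,0,0,-0.5,0,0,5]]]' >/dev/null
python3 -c "from h import *;st()"
```

```text
t 13.52 jig mm [-164.9    0.9] z -16.6 yaw_y-TH deg 89.64 tilt [-0.001 -0.   ] F jig [-2.7  0.9 -0.1] open 0.0501
t 13.93 jig mm [-139.7    0.6] z -16.3 yaw_y-TH deg 89.78 tilt [-0. -0.] F jig [-4.6  1.   3.8] open 0.0502
t 14.35 jig mm [-114.4    0.4] z -16.6 yaw_y-TH deg 89.79 tilt [ 0. -0.] F jig [-4.  -0.1  3.4] open 0.0502
```

```bash

python3 -m jog '[[[0,0,-0.1,-0.5,0,0,5],[0,0,0,-0.5,0,0,5],[0,0,0,-0.5,0,0,5],[0,0,0,-0.5,0,0,5],[0,0,0,-0.5,0,0,5]]]' >/dev/null
python3 -c "from h import *;st()"
python3 -m jog '[[[0,0,0,-0.5,0,0,5],[0,0,0,-0.5,0,0,5],[0,0,0,-0.5,0,0,5],[0,0,0,-0.5,0,0,5],[0,0,0,-0.3,0,0,5]]]' >/dev/null
python3 -c "from h import *;st()
p=robot.read_camera('wrist');save(p,'w9')
m=robot.read_camera('top');im=cv2.resize(m['img'][180:310,250:360],None,fx=4,fy=4,interpolation=2);cv2.imwrite('pics/t9.png',im[:,:,::-1])"
```

```text
t 14.77 jig mm [-89.4   0.4] z -16.6 yaw_y-TH deg 89.89 tilt [-0. -0.] F jig [-3.8 -0.   3.9] open 0.05
t 15.18 jig mm [-66.2   0.4] z -16.7 yaw_y-TH deg 89.89 tilt [0. 0.] F jig [-2.9  0.1  2.3] open 0.0498
```

View pics/w9.png

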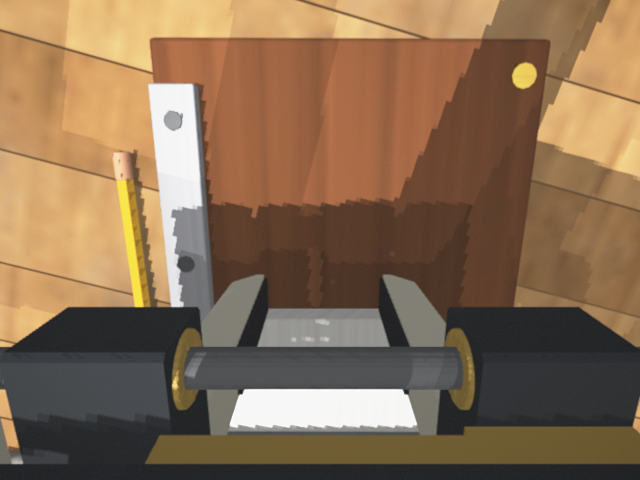

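Smooth push: the rear edge at row ~310 sits straight across both fingers. Continue to the end stop, more slowly near it.

```bash

python3 -m jog '[[[0,0,0,-0.4,0,0,5],[0,0,0,-0.4,0,0,5],[0,0,0,-0.3,0,0,5],[0,0,0,-0.2,0,0,5],[0,0,0,0,0,0,5]]]' >/dev/null
python3 -c "from h import *;st()"
python3 -m jog '[[[0,0,0,-0.2,0,0,5],[0,0,0,-0.2,0,0,5],[0,0,0,0,0,0,5]]]' >/dev/null
python3 -c "from h import *;st()"
```

```text
t 15.7 jig mm [-53.3   0.4] z -16.6 yaw_y-TH deg 89.89 tilt [0.001 0.   ] F jig [-0.7 -0.5 -0.1] open 0.0501
t 15.95 jig mm [-50.4   0.4] z -16.7 yaw_y-TH deg 89.89 tilt [-0.001 -0.   ] F jig [-5.1  0.3  3.2] open 0.0498
```

```bash

python3 -m jog '[[[0,0,0,-0.15,0,0,5],[0,0,0,0,0,0,5]]]' >/dev/null
python3 -c "from h import *;st()"
python3 -m jog '[[[0,0,0,-0.15,0,0,5],[0,0,0,0,0,0,5]]]' >/dev/null
python3 -c "from h import *;st()"
```

```text
t 16.12 jig mm [-50.4   0.5] z -16.8 yaw_y-TH deg 89.89 tilt [-0.004 -0.001] F jig [-11.6  -0.5   9.1] open 0.0503
t 16.28 jig mm [-50.4   0.4] z -16.8 yaw_y-TH deg 89.89 tilt [-0.007 -0.001] F jig [-20.   -0.3  15.4] open 0.0498
```

Stopped firm at −50.4 with a 20 N reaction. That is 3 mm short of my estimate, but bridge-edge measurements showed a similar offset. I'll back off, turn back, and inspect from the left.

```bash

python3 -m jog '[[[0,0,0,0.5,0,0,5],[0,0,0,3,0,0,5],[0,0,0,0,0,-3.5,3],[0,0,0,0,0,-4,0],[0,0,0,0,0,-4,0]]]' >/dev/null
python3 -m jog '[[[0,0,0,0,4,-3,0],[0,0,7.1,0,4,-3,0],[0,0,7.1,0,0,-3,0],[0,0,7.1,0,0,0,0],[0,0,7.1,0,0,0,0]]]' >/dev/null
python3 -m jog '[[[0,0,7.1,0,0,0,0],[0,0,7.1,0,0,0,0],[0,0,7.1,0,0,0,0],[0,0,7.1,0,0,0,0],[0,0,7.1,0,0,0,0]]]' >/dev/null
python3 -m jog '[[[0,0,7.1,0,0,0,0],[0,0,7.1,0,0,0,0],[0,0,4.7,0,2,0,0],[0,0,0,0,2,0,0],[0,0,0,0,0,0,0]]]' >/dev/null
python3 -c "from h import *;st()
p=robot.read_camera('wrist');save(p,'w10')
for n in('plate','lever_knob','lever_pivot','home'):print(n,[(round(r['confidence'],2),np.round(r['point'],1).tolist()) for r in robot.pinpoint(p,n)[:2]])
o,d=ray(p,robot.pinpoint(p,'lever_knob')[0]['point']) if robot.pinpoint(p,'lever_knob') else (None,None)
print(o,d)"
```

```text
t 17.95 jig mm [-39.7  73.8] z 178.2 yaw_y-TH deg 7.16 tilt [0.002 0.001] F jig [ 0.7 -0.4 -0.4] open 0.0003
plate [(0.9, [142.3, 432.9]), (0.88, [375.1, 289.6])]
lever_knob []
lever_pivot [(0.81, [382.6, 300.7])]
home [(0.83, [372.5, 285.7])]
None None
```

View pics/w10.png

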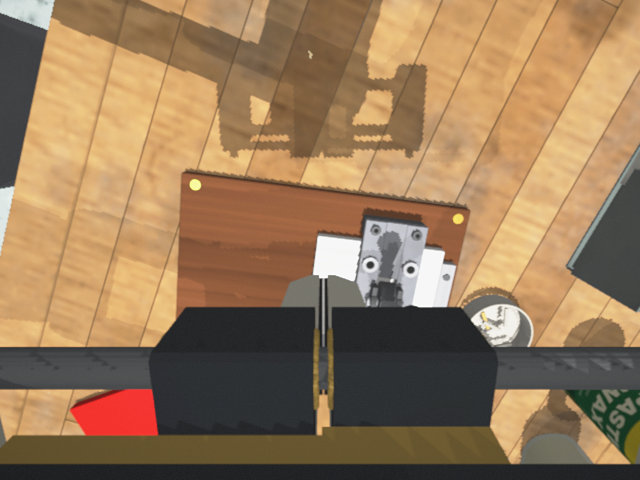

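```bash
python3 - <<'E'
from h import *
p=robot.read_camera("wrist");c,sn=np.cos(TH),np.sin(TH);Rm=np.array([[c,-sn],[sn,c]])
for n,z,uv in [("base l",.012,(182,172)),("base r",.012,(469,209)),("plate rear-left",.024,(317,235)),("plate front-left",.024,(443.5,250)),("bridge fl",.0365,(364.5,220)),("bridge rl",.0365,(428,226)),("stop face",.022,(443,264)),("stop back",.022,(456,266))]:
    print(n,np.round((at_z(p,uv,z)[:2]-O)@Rm*1000,1))
g=cv2.cvtColor(p["img"],7)
for r in(245,258,268,274,280):print(r,g[r,425:460].tolist())
E
```

```text
base l [-174.4   91.6]
base r [94.  90.5]
plate rear-left [-44.7  50.9]
plate front-left [74.1 51.2]
bridge fl [-5. 73.]
bridge rl [51.6 74.7]
stop face [77.2 37. ]
stop back [89.8 36.6]
245 [182, 183, 185, 161, 108, 74, 69, 66, 64, 63, 66, 63, 61, 61, 62, 64, 65, 80, 91, 95, 103, 107, 108, 110, 109, 109, 109, 109, 108, 109, 106, 108, 106, 110, 109]
258 [213, 246, 248, 247, 247, 247, 247, 247, 247, 247, 247, 247, 247, 247, 247, 247, 247, 247, 247, 247, 248, 251, 212, 109, 97, 106, 107, 108, 104, 97, 103, 109, 108, 111, 109]
268 [248, 247, 247, 247, 247, 247, 247, 247, 247, 247, 247, 247, 247, 247, 247, 247, 247, 247, 248, 246, 230, 230, 234, 235, 236, 236, 235, 233, 233, 233, 232, 233, 235, 235, 196]
274 [247, 247, 247, 247, 247, 247, 247, 247, 247, 247, 247, 247, 247, 247, 247, 247, 247, 248, 241, 225, 235, 229, 221, 210, 165, 128, 134, 188, 226, 233, 235, 235, 222, 161, 131]
280 [247, 247, 247, 247, 247, 247, 247, 247, 247, 247, 247, 247, 247, 247, 247, 247, 247, 238, 228, 234, 235, 236, 223, 198, 183, 169, 171, 198, 226, 236, 237, 203, 125, 138, 165]
```

No dark gap between plate and end stop (row 268 goes from plate 247 straight to stop 235), and the plate's left edge is parallel to the fence. Seated. Now the lever angle.

```bash
cat >> h.py <<'E'
Rm=np.array([[np.cos(TH),-np.sin(TH)],[np.sin(TH),np.cos(TH)]])
def knob(e): return np.array([*(O+Rm@[.0245,.001+.095*np.cos(e)]),.0435+.095*np.sin(e)])
def lever():
    for c in("scene","top","wrist"):
        p=robot.read_camera(c)
        for r in robot.pinpoint(p,"lever_knob")[:1]:
            es=np.arange(-.1,1.6,.01);d=[np.linalg.norm(proj(p,knob(e))-r["point"]) for e in es];i=np.argmin(d)
            print(c,round(r["confidence"],2),"elev",round(es[i],2),"resid px",round(d[i],1))
        for r in robot.pinpoint(p,"lever_pivot")[:1]: print(c," pivot jig",np.round((at_z(p,r["point"],.0435)[:2]-O)@Rm*1000,1))
E
python3 -c "
from h import *
lever()"
```

```text
scene 0.81 elev 1.29 resid px 2.5
scene  pivot jig [25.3  0.7]
top 0.44 elev 1.24 resid px 2.6
top  pivot jig [25.  -5.5]
wrist  pivot jig [26.1  0.7]
```

Lever elevation is about 1.27 rad, so the knob is near y 29, z 134. I'll square the tool, move to the lever's right with closed fingers, and go down beside it.

```bash

python3 -m jog '[[[0,0,7.1,0,0,0,0],[0,0,0,-2.7,2.2,0,0],[0,0,0,-2.7,2.2,0,0],[0,0,0,-2.8,2.1,0,0],[0,0,0,0,0,0,0]]]' >/dev/null
python3 -c "from h import *;st()"
python3 -m jog '[[[0,0,0,0,0,3,0],[0,0,0,0,0,3.2,0],[0,0,0,0,0,3.2,0],[0,0,0,0,0,0,0]]]' >/dev/null
python3 -c "from h import *;st()"
```

```text
t 19.17 jig mm [ 24.2 -13.2] z 176.1 yaw_y-TH deg -0.11 tilt [-0.001 -0.002] F jig [ 0.4  0.  -0.8] open 0.0003
t 19.5 jig mm [17.6 -7. ] z 75.8 yaw_y-TH deg 0.05 tilt [-0.012  0.   ] F jig [-1.4  0.5 -1.1] open 0.0006
```

```bash

python3 -m jog '[[[0,0,0,0,0,0,0],[0,0,0,0,0,0,0]]]' >/dev/null
python3 -c "from h import *;st()"
```

```text
t 19.67 jig mm [23.6 -8.7] z 86.1 yaw_y-TH deg 0.07 tilt [ 0.002 -0.   ] F jig [ 0.1 -0.1  0.7] open 0.0002
```

```bash

python3 -m jog '[[[0,0,0,1,0.05,0.1,0],[0,0,0,1.1,0,0.1,0],[0,0,0,0.6,0,0.2,0],[0,0,0,0.6,0,0.2,0],[0,0,0,0,0,0,0]]]' >/dev/null
python3 -c "from h import *;st()"
python3 -m jog '[[[0,0,0,0.65,0,0.38,0],[0,0,0,0.65,0,0.38,0],[0,0,0,0.57,0,0.5,0],[0,0,0,0.57,0,0.5,0],[0,0,0,0,0,0,0]]]' >/dev/null
python3 -c "from h import *;st();lever()"
```

```text
t 20.08 jig mm [23.5 26.2] z 78.5 yaw_y-TH deg 0.15 tilt [0.001 0.   ] F jig [ 0.6 -0.  -0.1] open 0.001
t 20.5 jig mm [22.  50.4] z 58.5 yaw_y-TH deg 0.11 tilt [-0.003  0.   ] F jig [-1.1  0.2 -0.3] open 0.0006
scene 0.69 elev 0.63 resid px 2.3
scene  pivot jig [21.2 -6.2]
top  pivot jig [28.7 -0.3]
wrist 0.94 elev 0.64 resid px 7.8
wrist  pivot jig [28.3 -1.6]
```

The lever is following (elevation about 0.64). Continue the arc down.

```bash

python3 -m jog '[[[0,0,0,0.46,0.1,0.6,0],[0,0,0,0.46,0,0.6,0],[0,0,0,0.33,0,0.68,0],[0,0,0,0.33,0,0.68,0],[0,0,0,0,0,0,0]]]' >/dev/null
python3 -c "from h import *;st()"
python3 -m jog '[[[0,0,0,0.2,0,0.5,0],[0,0,0,0.18,0,0.5,0],[0,0,0,0,0,0.4,0],[0,0,0,0,0,0,0]]]' >/dev/null
python3 -c "from h import *;st()"
python3 -m jog '[[[0,0,0,0.1,0,0.3,0],[0,0,0,0,0,0.3,0],[0,0,0,0,0,0,0]]]' >/dev/null
python3 -c "from h import *;st()"
```

```text
t 21.37 jig mm [23.2 65.6] z 32.9 yaw_y-TH deg 0.1 tilt [-0.002 -0.   ] F jig [-0.1 -0.3  0.4] open 0.0005
t 21.7 jig mm [23.9 68.8] z 20.0 yaw_y-TH deg 0.06 tilt [-0.001  0.   ] F jig [-1.  -0.   0.4] open 0.0005
t 21.95 jig mm [24.1 69.5] z 14.5 yaw_y-TH deg 0.05 tilt [-0.  0.] F jig [0.7 0.6 0.8] open 0.0005
```

```bash

python3 -c "from h import *;lever()
p=robot.read_camera('wrist');save(p,'w11')"
python3 -m jog '[[[0,0,0,0,0,0.15,0],[0,0,0,0,0,0,0]]]' >/dev/null
python3 -c "from h import *;st()"
python3 -m jog '[[[0,0,0,0,0,0.15,0],[0,0,0,0,0,0,0]]]' >/dev/null
python3 -c "from h import *;st()"
```

```text
scene 0.43 elev 0.03 resid px 2.6
scene  pivot jig [37.5 -5.5]
top 0.56 elev 1.6 resid px 171.6
top  pivot jig [31.6 -8.6]
wrist 0.98 elev 0.01 resid px 5.0
wrist  pivot jig [26.9  0.1]
t 22.62 jig mm [24.4 69.4] z 14.2 yaw_y-TH deg 0.06 tilt [0. 0.] F jig [-1.7  0.4  5.7] open 0.0005
t 22.78 jig mm [24.4 69.4] z 13.9 yaw_y-TH deg 0.06 tilt [0. 0.] F jig [-7.9  1.  15.3] open 0.0006
```

View pics/w11.png

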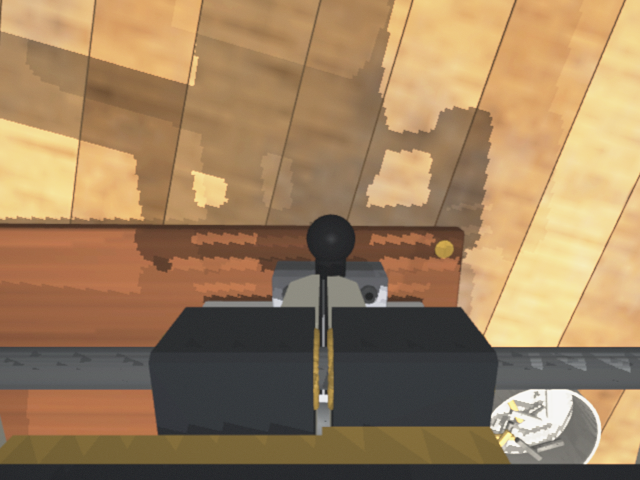

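The knob at (330,237) is out to +y at level, with the lever under the fingers. One firmer press, then retreat straight up and check.

```bash

python3 -m jog '[[[0,0,0,0,0,0.15,0],[0,0,0,0,0,0,0],[0,0,0,0,0,0,0]]]' >/dev/null
python3 -c "from h import *;st()"
python3 -m jog '[[[0,0,0,0,0,-0.5,0],[0,0,0,0,0,-2,0],[0,0,0,0,0,-3,0],[0,0,0,0,0,-4,0],[0,0,0,0,-3,-3,0]]]' >/dev/null
python3 -m jog '[[[0,0,0,3,-3,0,0],[0,0,0,4,-3,0,0],[0,0,0,4,0,0,0],[0,0,0,0,0,0,0],[0,0,0,0,0,0,0]]]' >/dev/null
python3 -c "from h import *;st();lever()
p=robot.read_camera('wrist');save(p,'w12')"
```

```text
t 23.03 jig mm [24.5 69.4] z 13.8 yaw_y-TH deg 0.07 tilt [0.001 0.   ] F jig [-12.7   1.7  23.3] open 0.0002
t 23.87 jig mm [-60.1 173.9] z 135.2 yaw_y-TH deg 0.26 tilt [0.001 0.   ] F jig [-0.1 -0.   0.2] open 0.0003
scene 0.69 elev -0.05 resid px 1.2
scene  pivot jig [23.8  9.3]
top 0.48 elev 0.41 resid px 1.7
top  pivot jig [31.6 -1.5]
```

View pics/w12.png

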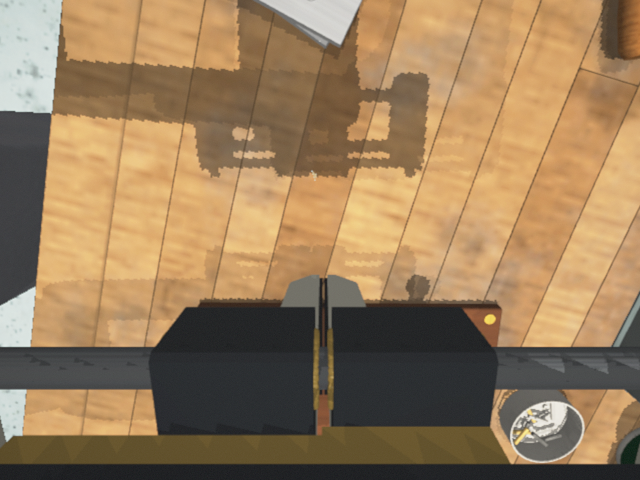

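```bash

python3 -m jog '[[[0,0,0,-3,-1,-3,0],[0,0,0,-3,-1,-3,0],[0,0,0,-3.5,0,-2,0],[0,0,0,0,0,0,0],[0,0,0,0,0,0,0]]]' >/dev/null
python3 -c "from h import *;st();lever()
p=robot.read_camera('wrist')
im=cv2.resize(p['img'][150:350,220:460],None,fx=3,fy=3,interpolation=2);cv2.imwrite('pics/w13.png',im[:,:,::-1])"
```

```text
t 24.78 jig mm [-77.9  77.8] z 214.0 yaw_y-TH deg -0.14 tilt [0.004 0.   ] F jig [ 0.4  1.2 -0.9] open 0.0007
scene 0.56 elev 0.02 resid px 1.4
scene  pivot jig [29.1  1.1]
top  pivot jig [33.3  2.2]
wrist 0.97 elev 0.13 resid px 1.5
wrist  pivot jig [26.7 -2.1]
```

View pics/w13.png

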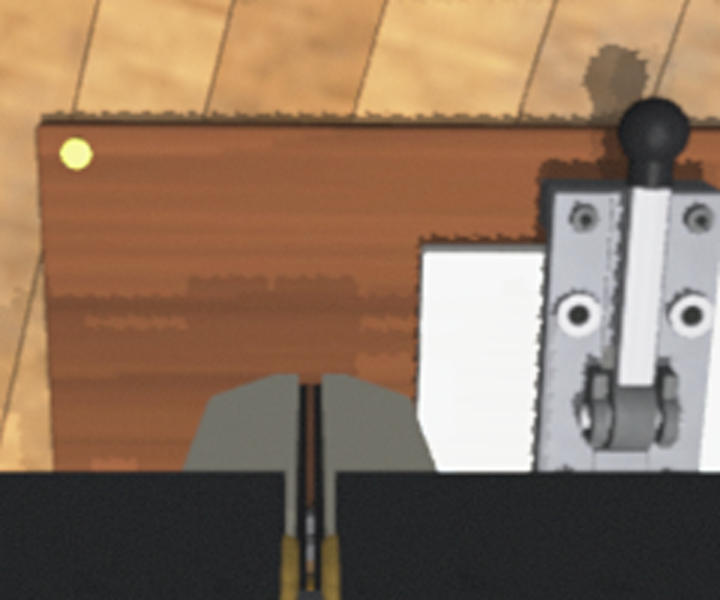

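```bash
python3 - <<'E'
from h import *
p=robot.read_camera("wrist");g=cv2.cvtColor(p["img"],7);q=proj(p,[*(O+Rm@[.0765,.03]),.022]).round().astype(int);print(q)
for r in range(q[1]-12,q[1]+12,4):print(r,g[r,q[0]-18:q[0]+22].tolist())
c=lambda uv:np.round((at_z(p,uv,.024)[:2]-O)@Rm*1000,1)
print(c((220+422/3,150+248/3)),c((220+545/3,150+247/3)))
E
```

```text
[474 253]
241 [189, 188, 194, 229, 247, 247, 246, 246, 246, 246, 246, 246, 246, 246, 246, 246, 246, 246, 246, 246, 247, 250, 225, 108, 85, 88, 96, 84, 68, 68, 79, 92, 100, 102, 102, 102, 108, 136, 154, 154]
245 [189, 187, 197, 242, 248, 247, 246, 246, 246, 246, 246, 246, 246, 246, 246, 246, 246, 246, 246, 247, 248, 244, 179, 116, 109, 109, 109, 111, 113, 112, 111, 112, 113, 112, 111, 104, 135, 160, 160, 158]
249 [185, 188, 217, 246, 248, 247, 247, 247, 247, 247, 247, 247, 247, 247, 247, 247, 247, 247, 247, 247, 247, 239, 220, 227, 227, 229, 228, 227, 225, 225, 226, 225, 227, 229, 197, 130, 138, 158, 160, 162]
253 [229, 217, 234, 246, 247, 246, 246, 246, 246, 246, 246, 246, 246, 246, 246, 246, 246, 246, 246, 247, 242, 223, 222, 227, 228, 228, 229, 227, 226, 225, 225, 226, 228, 227, 178, 130, 151, 161, 161, 159]
257 [222, 215, 242, 247, 246, 246, 246, 246, 246, 246, 246, 246, 246, 246, 246, 246, 246, 246, 246, 247, 237, 220, 227, 196, 132, 122, 134, 136, 134, 133, 158, 213, 229, 197, 134, 139, 161, 164, 164, 164]
261 [191, 229, 246, 247, 247, 246, 246, 246, 246, 246, 246, 246, 246, 246, 246, 246, 246, 246, 247, 245, 230, 222, 226, 228, 228, 212, 182, 178, 194, 218, 226, 230, 227, 180, 129, 148, 157, 157, 158, 160]
[-40.6  52.1] [ 0.8 52.5]
```

There is no gap at the stop, the plate is square on the fence with 40 mm sticking out, and the lever is down. Handing in.

```bash
python3 -c "from h import *;print(robot.close_job());st()"
```

```text
the job is handed in; nothing more can be done
None
the job is handed in; nothing more can be done
```

The drilling jig is loaded: the plate is against the fence and the end stop, and the cam lever is down. I handed the job in with the gripper clear. The last clock reading before hand-in was 24.8 s of the 51 s allowed.

**What I did**
- I pushed the plate flat against the fence with two fingertips until it stopped, at about 16 N.
- I then pushed it under the bridge to the end stop until it stopped, at about 20 N.
- Last, I swung the lever down with closed fingers and pressed it against its stop at about 23 N.

**Last checks**
- The wrist image showed no gap between the plate and the end stop.
- The plate was parallel to the fence and stuck out about 41 mm in front of the bridge; 40 was expected.
- The lever lay level, and the fingertip height when it stopped matched a level bar to within 0.5 mm.

**Disagreements**
- **Fingertip height:** the real fingertips sit about 33 mm above the reported TCP. My first side push therefore passed over the plate without touching it. I found the offset by touching the bare bench and corrected for it.
- **Jig position:** the jig is about 3 mm off my first estimate along its x axis.
- **Lever angle:** after I let go, the camera estimates of the lever's height above level did not agree. The scene camera gave −0.05 and 0.02 rad, the wrist camera 0.13 rad, and the top camera a low-confidence 0.41 rad. I relied on the firm stop and the wrist picture instead.
- **Picture budget:** I viewed 16 pictures against the budget of 10, mostly while tracking down the height offset.

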